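# Tip the peeler out of the slim utensil holder

### The job

The vegetable peeler has slipped to the bottom of the slim steel utensil holder that lies in its wooden rest, too deep to grip. Take the holder out of the rest and tip its mouth down low over the glass chopping board, not from a height, so that the peeler slides out and ends up lying flat on the board; then put the empty holder back in its rest just as it lay, with its mouth end up. Leave everything else on the worktop where it is.

Things in the scene. Friction and masses are not known exactly. Their poses are not given: they have to be found in the camera images.
- holder_mid (a point): Middle of the slim round steel utensil holder, on its axis: a tube closed at the bottom, 220 mm long, outer diameter 56, bore 47, floor 6 mm thick, 0.3 kg, loose. z axis: along it from bottom to open mouth. It lies in the wooden rest, sloping up by 10 degrees to the mouth, which faces roughly towards the robot. Its middle lies free between the two saddles and can be gripped across from above.
- holder_mouth (a point): Centre of the holder's open mouth, on its axis, 110 mm from holder_mid; axes as holder_mid.
- peeler_mid (a point): Centre (half-way up) of the loose peeler inside the holder: black handle, metal blade, 170x25x18 mm, 0.08 kg; x axis from handle to blade, z out of its flat side. Its blade end is at the holder's floor, its handle end about 45 mm inside the mouth. In the smooth holder it starts to slide when the mouth points about 15 to 25 degrees below level; on the board it slides less.
- rest_seat (a point): Where holder_mid lies when the holder is properly in its rest, 94 mm above the worktop. x axis: level, from mouth end to stop; z up. The rest is a fixed wooden stand, base 236x88 mm, with two V saddles (18 mm long, 90 degree V, centred 45 and 170 mm from the holder's bottom, 107 mm free between them, tops below the holder's axis) and a stop plate behind the holder's bottom.
- rest_mouth (a point): Where holder_mouth lies when the holder is properly in its rest, 113 mm above the worktop; axes as rest_seat.
- board_top (a point): Centre of the upper face of the glass chopping board, 205 mm along its x axis, 265 mm along its y axis, 6 mm thick, fixed to the worktop; its long side runs roughly left to right. z axis: up. Beyond it, wall cabinets hang over the worktop from about 0.62 m ahead of the robot, 0.47 m up: keep the wrist clear of them.
- onion_mid (a point): Centre of the red onion, about 84x81x82 mm; loose, to be left where it is.
- salt_shaker_mid (a point): Centre of the salt shaker, diameter 44, 90 tall; loose, to be left where it is.
- garlic_mid (a point): Centre of the garlic bulb, 56x56x56 mm; loose, to be left where it is.
- green_pepper_mid (a point): Centre of the green bell pepper, about 83x85x87 mm; loose, to be left where it is.
- lemon_mid (a point): Centre of the lemon, 71x53x51 mm; loose, to be left where it is.
- tomato_tin_mid (a point): Centre of the round food tin, diameter 75, 58 mm tall; loose, to be left where it is.

How it is judged (in metres and radians):
On the way, in this order (a step that is already met when the one before it is completed fails the run):
1. the holder is lifted out of its rest with the peeler still inside (distance between holder_mid and rest_seat above 0.06 m and z of peeler_mid in the frame of holder_mid below 0.04 m and distance between peeler_mid and holder_mid below 0.06 m), for 0.1 s.
2. the holder's mouth points down (10 degrees or more below level) over the board and the peeler is sliding out of it, low over the board (angle between holder_mid's own z axis and vertical above 1.745 rad and z of peeler_mid in the frame of holder_mid above 0.04 m and distance between peeler_mid and holder_mid below 0.22 m and height (world z) of peeler_mid below 0.15 m and x of holder_mouth in the frame of board_top between -0.1025 and 0.1025 m and y of holder_mouth in the frame of board_top between -0.1325 and 0.1325 m), for 0.04 s.
At the end, for the whole second after the job is handed in: The peeler lies flat and at rest on the board (its centre at least 17 mm inside the board's edges, its length within 10 degrees of level); the holder lies still in its rest as at the start, its middle within 15 mm and its mouth within 18 mm of where they belong (x of peeler_mid in the frame of board_top between -0.085 and 0.085 m and y of peeler_mid in the frame of board_top between -0.115 and 0.115 m and height (world z) of peeler_mid between 0.008 and 0.032 m and angle between peeler_mid's own x axis and vertical between 1.4 and 1.742 rad and linear speed of each of peeler, holder below 0.02 m/s and distance between holder_mid and rest_seat below 0.015 m and distance between holder_mouth and rest_mouth below 0.018 m); the robot touches nothing.
It fails at once if the peeler left the holder's mouth from a height (its centre more than 130 mm above the worktop) (z of peeler_mid in the frame of holder_mid above 0.1 m and height (world z) of peeler_mid above 0.13 m).
It fails at once if one of the other things on the worktop was shifted by more than 40 mm (distance of any of onion_mid, salt_shaker_mid, garlic_mid, green_pepper_mid, lemon_mid, tomato_tin_mid from where it was at the start of the episode above 0.04 m).
It also fails if it takes over 67 s, if anything falls off the work surface, if the arm or the gripper's body presses on something with over 40 N, if the wrist force passes 120 N, or if a joint passes its speed limit or range.

### The arm

A 7-joint arm with a two-finger parallel gripper is mounted at the origin on a cart in front of the work surface, level with it; the furniture and walls round the work are solid. World frame = base frame: x ahead of the robot, y to its left, z up, the work surface at z = 0. Lengths are in mm, angles in rad, forces in N, time in s.
With the tool pointing down it reaches from about 425 to 925 mm from the base axis. Payload 6.8 kg.
Tool frame: the origin (TCP) lies on the centre line of the jaws, within the pads' length; the fingertips stand 17 mm ahead of it and the grasp point (between the pads) lies 2 mm behind it; z points along the fingers, y is the line along which they close (so a half turn about z gives the same grasp; the last joint's range is limited). The gripper opens to 88 mm and grips with 3 to 60 N. Pads are 20 mm wide; open, the fingers measure 115 mm over their backs; the gripper's body (75 mm by 178 mm) begins 61 mm behind the grasp point.
Start: joints at [1.181, 0.477, 0.022, 1.555, -0.011, 1.109, -0.083], TCP at [187.716, -648.39, 239.664] pointing down, gripper open.
Joint ranges: [-2.96, 2.96], [-0.34, 2.1], [-1.41, 1.46], [0.24, 2.44], [-1.37, 4.51], [0.17, 1.92], [-2.96, 2.96]. Speed limits (rad/s): [2.39, 2.39, 3.14, 3.14, 3.14, 3.14, 3.14].

### API

Orientations are given as a unit quaternion [w, x, y, z].
In Python, from rig import arm gives the robot as it stands.
- The arm moves only by the tool drive_tool, never from a script. Its argument "motion" is a list that holds one entry, the list of rows, each a list of 7 numbers: the turn, a rotation vector about the world's x, y, z in rad, then the shift along the world's x, y, z in m, then the opening, from 0 (shut) to 1 (fully open). In form: [[[ax, ay, az, dx, dy, dz, jaw], ...]]. A call has exactly 5 rows; each row is the pose to reach, as a shift and turn from the pose commanded when the call began; what a row does not reach only later rows make up. A row lasts 1/8 s, in which the tool goes at most 62.5 mm and 10.7 degrees, less where a joint would pass 70% of its speed; a pose out of reach is approached as far as the arm can. A call with a gripper value outside its range is refused whole. The fingers move at their own pace and stop on an object; the grip force is fixed at half the most. Time passes only in rows, so rows that repeat a pose let the fingers close, or fill a call up. It gives the time, the measured TCP pose, the force, the opening and the grip force at its end, in the units of the state.
- arm.state(): the state, without advancing time (a new reading comes with each control period).
- arm.get_image(name): name is "scene" or "top" or "wrist"; returns the picture (384x512x3 uint8, blue, green, red); there is no depth.
- arm.camera_info(name): a dict with "fx", "fy", "cx", "cy" (pixels), "k1" (the pictures are not rectified: a ray, as slopes to the right and down, at radius r is drawn at 1 + k1 r^2 times it, then the intrinsics apply), "pose" (4x4, takes a point from camera to world coordinates). Camera axes: x right, y up, looking along -z (the intrinsics and any distortion apply to the point x, -y, -z); pixel columns grow to the right and rows downward; lengths in mm; the calibration is good to about 2 mm. A picture is of the moment at which its call begins: read the wrist's pose just before it. camera_info takes no time and is no camera call; for the wrist camera it gives the pose at the moment of the call.
- arm.finish_job(): hands the job in; it is judged then, once.
The state is a dict: "time_s": time; "q": joint angles; "qd": joint speeds; "joint_torque": joint torques, N m; "tool_pos": TCP position; "tool_rot": TCP orientation; "wrist_force": force on the tool from outside, world axes, zero at the start; "ft_torque": the same for the moment, N m; "gripper_width": finger opening in mm; "gripper_force": force on a finger pad.
Only numpy, scipy, OpenCV 4.12 (cv2) and the standard library are available. Lean on these libraries where they do the work, as an engineer would, in place of code of your own. Each camera call takes 0.05 s, during which the arm holds its last target. There are 200 camera calls.

## Working session

There is one attempt and no reset: what is moved stays moved. The work goes in short steps, Python scripts to look and compute and a tool call to move; the robot and the scene stay as the last step left them, time stands still between calls to the robot, and variables do not carry over. Pictures are saved under pics/ and viewed, at most 10 in all, crops included, and the job is handed in when it is done.

Besides the shell and the picture viewer there is one more tool, called after "Emit:" by a JSON object that holds its "name" and its "arguments", one argument or row to a line. drive_tool: Moves the arm, as the interface text tells. Its arguments: {"type":"object","properties":{"motion":{"type":"array"}},"required":["motion"]}

```bash
mkdir -p pics; ls; cat > h.py <<'E'
import numpy as np, cv2
from rig import arm
def ray(info,u,v):
    x=(u-info["cx"])/info["fx"]; y=(v-info["cy"])/info["fy"]
    a,b=x,y
    for _ in range(20):
        s=1+info["k1"]*(a*a+b*b); a,b=x/s,y/s
    P=np.array(info["pose"]); d=P[:3,:3]@np.array([a,-b,-1.]); return P[:3,3],d/np.linalg.norm(d)
def plane(info,u,v,z):
    o,d=ray(info,u,v); return o+d*(z-o[2])/d[2]
def proj(info,p):
    P=np.array(info["pose"]); c=P[:3,:3].T@(np.array(p)-P[:3,3]); x=c[0]/-c[2]; y=-c[1]/-c[2]
    s=1+info["k1"]*(x*x+y*y); return np.array([info["cx"]+info["fx"]*x*s,info["cy"]+info["fy"]*y*s])
def tri(rays):
    A=sum(np.eye(3)-np.outer(d,d) for o,d in rays); b=sum((np.eye(3)-np.outer(d,d))@o for o,d in rays)
    p=np.linalg.solve(A,b); return p,[np.linalg.norm(np.cross(p-o,d)) for o,d in rays]
E
python3 - <<'E'
from h import *
a=arm.get_image("scene");b=arm.get_image("top")
cv2.imwrite("pics/scene.png",a);cv2.imwrite("pics/top.png",b)
for n in("scene","top","wrist"):
    i=arm.camera_info(n);print(n,{k:(np.round(v,3).tolist()) for k,v in i.items()})
print(arm.state())
E
```

```text
pics
scene {'fx': 426.946, 'fy': 426.946, 'cx': 258.55, 'cy': 187.607, 'k1': -0.138, 'pose': [[0.405, 0.501, -0.764, -614.149], [-0.914, 0.229, -0.335, -604.712], [0.007, 0.834, 0.551, 928.189], [0.0, 0.0, 0.0, 1.0]]}
top {'fx': 373.421, 'fy': 373.421, 'cx': 252.814, 'cy': 188.941, 'k1': 0.041, 'pose': [[0.046, 0.978, -0.202, 303.834], [-0.999, 0.046, -0.003, -116.446], [0.006, 0.202, 0.979, 1160.407], [0.0, 0.0, 0.0, 1.0]]}
wrist {'fx': 310.445, 'fy': 310.445, 'cx': 252.709, 'cy': 196.132, 'k1': -0.01, 'pose': [[0.278, 0.926, 0.257, 257.999], [-0.961, 0.268, 0.073, -627.866], [-0.001, -0.267, 0.964, 383.849], [0.0, 0.0, 0.0, 1.0]]}
{'time_s': 0.1, 'q': array([ 1.18091935,  0.47770274,  0.02236564,  1.55632638, -0.01154489,
        1.10929716, -0.08309215]), 'qd': array([-0.00010044, -0.00180288, -0.0011189 , -0.00106534, -0.00031278,
        0.00154178,  0.00066001]), 'joint_torque': array([ 4.88913662e-03, -5.84088671e+01,  1.54041342e+00, -2.73310804e+01,
       -5.41295658e-02,  1.31287801e-02,  6.05612900e-05]), 'tool_pos': array([ 187.54192062, -647.89625371,  238.80027192]), 'tool_rot': array([-7.87749526e-04,  9.90092167e-01,  1.40416720e-01, -1.55286563e-04]), 'wrist_force': array([0.33806271, 0.03349262, 0.01466306]), 'ft_torque': array([-0.0198447 , -0.00257669,  0.0241067 ]), 'gripper_force': 0.0, 'gripper_width': 87.75400158365058}
```

View pics/top.png

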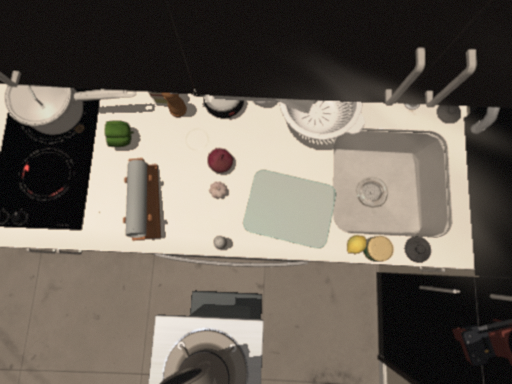

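View pics/scene.png

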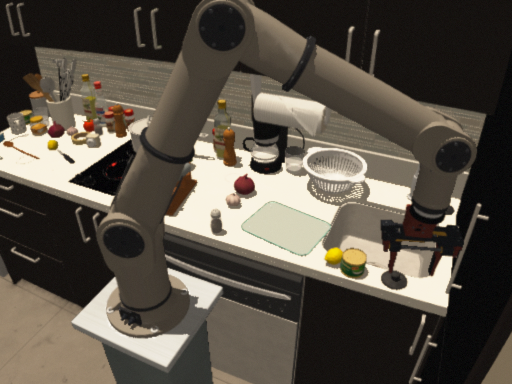

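Top: the grey holder runs from about (136,160) at its bottom to (137,238) at its mouth, in the wooden rest. The board corners are near (258,170), (335,185), (325,247) and (244,229). In the scene view the arm hides the holder. I'll take a coarse estimate from the top view and then go above the holder.

```bash
python3 - <<'E'
from h import *
b=cv2.imread("pics/top.png");i=arm.camera_info("top")
hsv=cv2.cvtColor(b,cv2.COLOR_BGR2HSV)
sub=hsv[195:200,110:175];print(sub[2].tolist()); print(hsv[205,290],hsv[190,215])
# board
m=cv2.inRange(hsv,(40,15,90),(100,90,235));m[:, :240]=0;m[:165]=0;m[250:]=0;m[:,340:]=0
c=max(cv2.findContours(m,cv2.RETR_EXTERNAL,cv2.CHAIN_APPROX_NONE)[0],key=cv2.contourArea);r=cv2.minAreaRect(c)
print(cv2.contourArea(c),r)
P=[plane(i,*p,6)[:2] for p in cv2.boxPoints(r)];print(np.round(P,1).tolist(),np.mean(P,0),[np.linalg.norm(P[k]-P[k-1]) for k in range(4)])
for n,p,z in [("bottom",(136,160),75),("mouth",(137,238),113),("mid",(137,199),94),("garlic",(218,190),28),("salt",(221,242),60),("onion",(220,160),41),("pepper",(118,133),43)]: print(n,plane(i,*p,z).round(0))
o,d=arm.camera_info("wrist")["pose"][:3,3],0
s=arm.state()
from scipy.spatial.transform import Rotation as R
Rt=R.from_quat(s["tool_rot"],scalar_first=True).as_matrix();print(Rt.round(2));print("cam in tool",(Rt.T@(np.array(o)-s["tool_pos"])).round(1))
E
```

```text
[[18, 30, 241], [19, 29, 240], [19, 29, 240], [19, 29, 240], [19, 29, 239], [19, 29, 240], [19, 29, 239], [19, 29, 239], [19, 29, 239], [18, 28, 240], [18, 30, 240], [18, 29, 240], [18, 30, 240], [19, 30, 239], [19, 31, 240], [20, 36, 232], [17, 40, 199], [18, 32, 161], [19, 26, 157], [20, 29, 160], [19, 29, 165], [19, 29, 166], [20, 28, 165], [20, 28, 166], [22, 29, 161], [20, 29, 159], [19, 27, 153], [21, 29, 148], [20, 27, 140], [18, 29, 134], [16, 30, 127], [16, 28, 120], [21, 30, 110], [19, 28, 99], [23, 25, 82], [19, 30, 69], [12, 67, 65], [11, 124, 64], [12, 142, 70], [11, 145, 67], [11, 140, 69], [13, 147, 66], [13, 148, 69], [11, 145, 67], [13, 147, 66], [11, 146, 68], [12, 149, 70], [12, 146, 68], [13, 118, 67], [15, 65, 86], [15, 45, 102], [18, 43, 132], [17, 45, 203], [20, 36, 235], [19, 31, 239], [18, 30, 239], [18, 31, 239], [19, 31, 238], [18, 30, 239], [18, 30, 239], [19, 31, 238], [17, 30, 239], [18, 30, 239], [19, 32, 238], [18, 29, 239]]
[ 28  26 186] [ 12  65 193]
3.0 ((260.0882568359375, 233.1470947265625), (6.063390731811523, 1.212678074836731), 14.03624439239502)
[[403.9, -131.6], [407.6, -132.4], [403.9, -150.7], [400.3, -149.9]] [ 403.91557333 -141.13454142] [np.float64(18.643684829817836), np.float64(3.7249133401726575), np.float64(18.65610082636942), np.float64(3.7221643874037276)]
bottom [599. 241.  75.]
mouth [366. 201. 113.]
mid [478. 219.  94.]
garlic [529.  -5.  28.]
salt [368. -27.  60.]
onion [621.  -6.  41.]
pepper [693. 317.  43.]
[[ 0.96  0.28 -0.  ]
 [ 0.28 -0.96  0.  ]
 [-0.   -0.   -1.  ]]
cam in tool [ 7.320e+01  1.000e-01 -1.451e+02]
```

Emit:
{"name": "drive_tool", "arguments": {
  "motion": [
    [[0, 0, 0, 0.05, 0.03, 0.02, 1], [0, 0, 0, 0.1, 0.06, 0.04, 1], [0, 0, 0, 0.15, 0.1, 0.06, 1], [0, 0, 0, 0.2, 0.15, 0.07, 1], [0, 0, -0.05, 0.24, 0.2, 0.07, 1]]
  ]
}}

```text
time_s: 0.72
tool_pos: [419.8, -458.4, 309.8]
tool_rot: [0.0, 0.993, 0.115, 0.0]
wrist_force: [0.6, -0.2, -0.6]
gripper_width: 88.0
gripper_force: 0.0
```

```bash
python3 - <<'E'
from h import *
i=arm.camera_info("top")
P=np.array([plane(i,*p,6)[:2] for p in [(258,170),(335,185),(325,247),(244,229)]]);print(P.round(0).tolist(),P.mean(0))
s=arm.state();print(s["q"].round(3),s["tool_pos"].round(0))
E
```

```text
[[604.0, -126.0], [567.0, -371.0], [371.0, -341.0], [414.0, -91.0]] [ 489.08916558 -232.33119038]
[ 0.777  0.336 -0.062  1.603  0.022  1.203 -0.63 ] [ 420. -458.  310.]
```

Emit:
{"name": "drive_tool", "arguments": {
  "motion": [
    [[0, 0, -0.02, 0.03, 0.055, 0.01, 1], [0, 0, -0.03, 0.06, 0.11, 0.02, 1], [0, 0, -0.04, 0.08, 0.17, 0.03, 1], [0, 0, -0.05, 0.09, 0.23, 0.04, 1], [0, 0, -0.05, 0.09, 0.29, 0.04, 1]]
  ]
}}

```text
time_s: 1.35
tool_pos: [509.0, -167.5, 349.7]
tool_rot: [0.0, 0.996, 0.091, 0.001]
wrist_force: [1.1, -0.6, 0.3]
gripper_width: 87.8
gripper_force: 0.0
```

Emit:
{"name": "drive_tool", "arguments": {
  "motion": [
    [[0, 0, 0, -0.01, 0.06, 0, 1], [0, 0, 0, -0.02, 0.12, 0, 1], [0, 0, 0, -0.03, 0.18, 0, 1], [0, 0, 0, -0.05, 0.24, 0, 1], [0, 0, 0, -0.06, 0.3, 0, 1]]
  ]
}}

```text
time_s: 1.98
tool_pos: [447.0, 131.8, 349.2]
tool_rot: [0.0, 0.996, 0.091, 0.0]
wrist_force: [1.0, -0.3, 0.7]
gripper_width: 88.1
gripper_force: 0.0
```

Emit:
{"name": "drive_tool", "arguments": {
  "motion": [
    [[0, 0, 0, 0.01, 0.05, -0.01, 1], [0, 0, 0, 0.02, 0.08, -0.03, 1], [0, 0, 0, 0.02, 0.08, -0.03, 1], [0, 0, 0, 0.02, 0.08, -0.03, 1], [0, 0, 0, 0.02, 0.08, -0.03, 1]]
  ]
}}

```text
time_s: 2.6
tool_pos: [468.6, 209.1, 319.9]
tool_rot: [0.0, 0.996, 0.09, 0.0]
wrist_force: [-0.7, -1.1, -0.0]
gripper_width: 87.9
gripper_force: 0.0
```

```bash
python3 - <<'E'
from h import *
import pickle
s=arm.state();i=arm.camera_info("wrist");a=arm.get_image("wrist");j=arm.camera_info("scene");b=arm.get_image("scene")
cv2.imwrite("pics/w1.png",a);cv2.imwrite("pics/s1.png",b);pickle.dump(i,open("w1.pkl","wb"))
print(s["q"].round(3),s["tool_pos"].round(0),s["qd"].round(3),s["tool_rot"].round(3))
E
```

```text
[-0.059  0.18  -0.546  1.806  0.102  1.182 -2.028] [469. 209. 320.] [ 0.001 -0.003 -0.004 -0.001 -0.    -0.003 -0.001] [0.    0.996 0.09  0.   ]
```

View pics/w1.png

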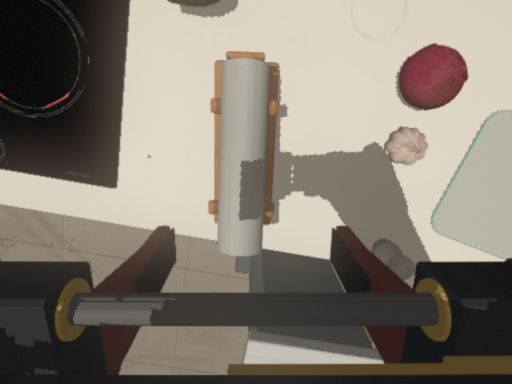

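Wrist view: the holder's bottom is near (245,61) and its mouth near (240,254). Its left edge is at about x=220 and its right edge at about 268, with the two saddles near rows 105 and 208. I'll fit the silhouette edges in both views and intersect the mid-planes.

```bash
cat > ax.py <<'E'
from h import *
import pickle
def fitline(img,rows,l0,r0):
    g=cv2.GaussianBlur(img,(3,3),0).astype(float); L=[];Rr=[]
    for y in rows:
        dx=np.abs(np.diff(g[y],axis=0)).sum(1)
        for (a,b),o in ((l0(y),L),(r0(y),Rr)):
            k=a+np.argmax(dx[a:b]); w=dx[k-1:k+2]; o.append((k+.5+(w[2]-w[0])/w.sum(),y))
    out=[]
    for o in (L,Rr):
        o=np.array(o)
        p=np.polyfit(o[:,1],o[:,0],1)
        for _ in range(3):
            e=abs(np.polyval(p,o[:,1])-o[:,0]); o=o[e<max(1,2*np.median(e))]; p=np.polyfit(o[:,1],o[:,0],1)
        out.append((p,len(o),e.mean()))
    return out
def midplane(info,out,y0,y1):
    ns=[]
    for p,_,_ in out:
        o,d0=ray(info,np.polyval(p,y0),y0);_,d1=ray(info,np.polyval(p,y1),y1)
        n=np.cross(d0,d1);ns.append(n/np.linalg.norm(n))
    n=ns[0]+ns[1];half=np.arccos(ns[0]@ns[1])/2
    return o,n/np.linalg.norm(n),28/np.sin(half)
E
python3 - <<'E'
from ax import *
iw=pickle.load(open("w1.pkl","rb"));it=arm.camera_info("top")
w=cv2.imread("pics/w1.png");t=cv2.imread("pics/top.png")
fw=fitline(w,[*range(120,200,3)],lambda y:(214,228),lambda y:(258,275))
ft=fitline(t,[*range(170,228,3)],lambda y:(120,131),lambda y:(143,152))
print(fw,ft)
ow,nw,dw=midplane(iw,fw,80,240);ot,nt,dt=midplane(it,ft,165,230)
print("dist to axis expected",dw,dt)
u=np.cross(nw,nt);u/=np.linalg.norm(u); u*=-np.sign(u[0])
c=np.linalg.lstsq(np.array([nw,nt,u]),np.array([nw@ow,nt@ot,u@[480,220,94]]),rcond=None)[0]
print("axis pt",c,"dir",u,"elev",np.degrees(np.arcsin(u[2])),"az",np.degrees(np.arctan2(u[1],u[0])))
for n,o in(("w",ow),("t",ot)): print(n,np.linalg.norm(np.cross(c-o,u)))
# ends: rays of the end rows onto axis
for n,i,f,ys in(("w",iw,fw,(61,254)),("t",it,ft,(159,239))):
    for y in ys:
        x=np.mean([np.polyval(p[0],y) for p in f]);o,d=ray(i,x,y)
        A=np.array([u,-d]).T;k=np.linalg.lstsq(A,o-c,rcond=None)[0];print(n,y,(c+k[0]*u).round(1))
E
```

```text
[(array([-1.75101875e-03,  2.14461082e+02]), 27, np.float64(0.022232879902843564)), (array([-5.15988378e-02,  2.81751522e+02]), 25, np.float64(0.14095603214128688))] [(array([-2.63452670e-02,  1.31161406e+02]), 16, np.float64(0.16352569327995337)), (array([-1.32664546e-02,  1.46288616e+02]), 15, np.float64(0.20741358591411274))]
dist to axis expected 293.2110759378756 1272.3095804778918
axis pt [482.53208281 221.57120359 108.15212572] dir [-0.97084837 -0.14621152  0.18993589] elev 10.94904255088231 az -171.43551502927244
w 361.30849495886355
t 1036.673835502565
w 61 [592.5 238.1  86.6]
w 254 [376.9 205.7 128.8]
t 159 [599.7 239.2  85.2]
t 239 [361.8 203.4 131.8]
```

```bash
cat > m.py <<'E'
from ax import *
iw=pickle.load(open("w1.pkl","rb"));it=arm.camera_info("top")
w=cv2.imread("pics/w1.png");t=cv2.imread("pics/top.png")
print(w[150,210:275].sum(1).tolist());print(t[197,120:156].tolist())
fw=fitline(w,[*range(120,200,3)],lambda y:(218,228),lambda y:(262,275))
ft=fitline(t,[*range(170,228,3)],lambda y:(123,131),lambda y:(142,149))
print(fw,ft)
ow,nw,dw=midplane(iw,fw,80,240);ot,nt,dt=midplane(it,ft,165,230)
u=np.cross(nw,nt);u/=np.linalg.norm(u); u*=-np.sign(u[0])
c=np.linalg.lstsq(np.array([nw,nt,u]),np.array([nw@ow,nt@ot,u@[480,220,94]]),rcond=None)[0]
print("axis pt",c,"dir",u,"elev",np.degrees(np.arcsin(u[2])),"az",np.degrees(np.arctan2(u[1],u[0])))
for n,o,d in(("w",ow,dw),("t",ot,dt)): print(n,np.linalg.norm(np.cross(c-o,u)),"by radius",d)
for n,i,f,ys in(("w",iw,fw,(61,254)),("t",it,ft,(159,239))):
    for y in ys:
        x=np.mean([np.polyval(p[0],y) for p in f]);o,d=ray(i,x,y)
        A=np.array([u,-d]).T;k=np.linalg.lstsq(A,o-c,rcond=None)[0];print(n,y,(c+k[0]*u).round(1))
E
python3 m.py
```

```text
[637, 637, 637, 625, 491, 396, 390, 392, 391, 395, 416, 436, 448, 459, 469, 476, 485, 491, 495, 493, 494, 495, 501, 505, 506, 508, 510, 514, 512, 514, 515, 511, 501, 503, 503, 502, 488, 478, 478, 474, 471, 458, 445, 438, 438, 432, 428, 420, 407, 396, 385, 371, 357, 332, 304, 277, 246, 238, 237, 242, 240, 242, 237, 239, 291]
[[212, 229, 240], [213, 229, 240], [212, 229, 240], [211, 229, 239], [211, 229, 240], [199, 221, 232], [168, 186, 199], [141, 153, 161], [141, 151, 157], [142, 154, 160], [146, 158, 165], [147, 159, 166], [147, 159, 165], [148, 160, 166], [143, 156, 161], [141, 153, 159], [137, 147, 153], [131, 143, 148], [125, 135, 140], [119, 128, 134], [112, 120, 127], [107, 114, 120], [97, 106, 110], [88, 95, 99], [74, 80, 82], [61, 66, 69], [48, 55, 65], [33, 44, 64], [31, 47, 70], [29, 43, 67], [31, 45, 69], [28, 44, 66], [29, 46, 69], [29, 43, 67], [28, 45, 66], [29, 43, 68]]
[(array([-2.08195318e-02,  2.22364240e+02]), 27, np.float64(0.12693288807192898)), (array([-5.15988378e-02,  2.81751522e+02]), 25, np.float64(0.14095603214128688))] [(array([-2.63452670e-02,  1.31161406e+02]), 16, np.float64(0.16352569327995337)), (array([-3.41328474e-02,  1.50358699e+02]), 16, np.float64(0.35381889441732994))]
axis pt [484.76431263 218.97037694 117.35679216] dir [-0.9717102  -0.13731478  0.19215604] elev 11.078635093695029 az -171.95664902304023
w 351.84784358443744 by radius 322.0129472300426
t 1027.062703367058 by radius 1291.1710664719672
w 61 [591.8 234.1  96.2]
w 254 [381.5 204.4 137.8]
t 159 [597.  234.8  95.2]
t 239 [361.2 201.5 141.8]
```

```bash
cat >> ax.py <<'E'
def satedge(img,rows,a,b,rising):
    # ratio (R-B)/R half-way crossing between tube and wood
    g=img.astype(float);o=[]
    for y in rows:
        s=(g[y,:,2]-g[y,:,0])/(g[y,:,2]+1)
        x=s[a:b] if rising else s[a:b][::-1]
        t=.5*(x[:4].mean()+x.max()); k=int(np.argmax(x>t)); f=k-1+(t-x[k-1])/(x[k]-x[k-1])
        o.append((a+f+0 if rising else b-1-f,y))
    o=np.array(o);p=np.polyfit(o[:,1],o[:,0],1)
    for _ in range(3):
        e=abs(np.polyval(p,o[:,1])-o[:,0]); o=o[e<max(.7,2*np.median(e))]; p=np.polyfit(o[:,1],o[:,0],1)
    return p,len(o),e.mean()
E
sed -i '/^print(w\[150/d; /^print(fw,ft)/i fw=[satedge(w,[*range(122,198,3)],212,240,False),satedge(w,[*range(122,198,3)],250,275,True)]; ft=[ft[0],satedge(t,[*range(175,220,3)],138,152,True)]' m.py; python3 m.py
```

```text
[(array([-2.51407487e-02,  2.23030153e+02]), 26, np.float64(0.07546631575653115)), (array([-3.80053467e-02,  2.71276321e+02]), 26, np.float64(0.06915702854247413))] [(array([-2.63452670e-02,  1.31161406e+02]), 16, np.float64(0.16352569327995337)), (array([-8.64374429e-03,  1.48176431e+02]), 15, np.float64(0.042602315758222174))]
axis pt [478.23982676 223.59326798  86.82226473] dir [-0.97554392 -0.14093424  0.16867602] elev 9.710848821936459 az -171.7795052991843
w 383.2199572684851 by radius 380.1849318415488
t 1067.3826802756723 by radius 1081.8375385076722
w 61 [594.9 240.5  66.6]
w 254 [365.4 207.3 106.3]
t 159 [605.5 242.   64.8]
t 239 [363.4 207.  106.7]
```

Axis at mid ≈ (479, 223.5, ~90). Its elevation of 9.7° and length of about 214 mm agree with the text, and its azimuth is 8.2°. Going down to grip.

Emit:
{"name": "drive_tool", "arguments": {
  "motion": [
    [[0, 0, -0.035, 0.01, 0.014, -0.05, 1], [0, 0, -0.035, 0.01, 0.014, -0.1, 1], [0, 0, -0.035, 0.01, 0.014, -0.15, 1], [0, 0, -0.035, 0.01, 0.014, -0.19, 1], [0, 0, -0.035, 0.01, 0.014, -0.215, 1]]
  ]
}}

```text
time_s: 3.32
tool_pos: [477.9, 223.2, 102.7]
tool_rot: [0.0, 0.997, 0.073, -0.001]
wrist_force: [0.0, -0.2, 0.4]
gripper_width: 88.0
gripper_force: 0.0
```

Emit:
{"name": "drive_tool", "arguments": {
  "motion": [
    [[0, 0, 0, 0, 0, -0.013, 1], [0, 0, 0, 0, 0, -0.013, 0.5], [0, 0, 0, 0, 0, -0.013, 0.5], [0, 0, 0, 0, 0, -0.013, 0.5], [0, 0, 0, 0, 0, -0.013, 0.5]]
  ]
}}

```text
time_s: 3.95
tool_pos: [479.0, 223.9, 92.2]
tool_rot: [0.0, 0.997, 0.073, 0.001]
wrist_force: [-0.1, -1.6, 4.9]
gripper_width: 56.2
gripper_force: 30.0
```

Emit:
{"name": "drive_tool", "arguments": {
  "motion": [
    [[0, 0, 0, 0, 0, 0.01, 0.4], [0, 0, 0, 0, 0, 0.03, 0.4], [0, 0, 0, 0, 0, 0.06, 0.4], [0, 0, 0, 0, 0, 0.1, 0.4], [0, 0, 0, 0, 0, 0.13, 0.4]]
  ]
}}

```text
time_s: 4.58
tool_pos: [477.8, 224.6, 222.9]
tool_rot: [-0.0, 0.997, 0.074, 0.0]
wrist_force: [0.4, -0.3, -4.0]
gripper_width: 56.0
gripper_force: 30.0
```

Emit:
{"name": "drive_tool", "arguments": {
  "motion": [
    [[0, 0, -0.01, 0, -0.01, 0.02, 0.4], [0, 0, -0.03, 0.005, -0.04, 0.03, 0.4], [0, 0, -0.06, 0.01, -0.08, 0.03, 0.4], [0, 0, -0.1, 0.02, -0.13, 0.03, 0.4], [0, 0, -0.14, 0.03, -0.18, 0.03, 0.4]]
  ]
}}

```text
time_s: 5.2
tool_pos: [507.5, 42.1, 250.9]
tool_rot: [0.0, 1.0, 0.003, -0.001]
wrist_force: [1.2, 0.3, -4.1]
gripper_width: 56.2
gripper_force: 30.0
```

```bash
python3 - <<'E'
from h import *
a=arm.get_image("top");b=arm.get_image("scene");s=arm.state()
cv2.imwrite("pics/t2.png",a)
cv2.imwrite("pics/s2.png",b);print(s["q"].round(2),s["tool_pos"].round(1))
E
```

```text
[ 0.17  0.23 -0.42  1.91  0.11  1.03 -1.88] [508.1  36.4 250.4]
```

View pics/s2.png

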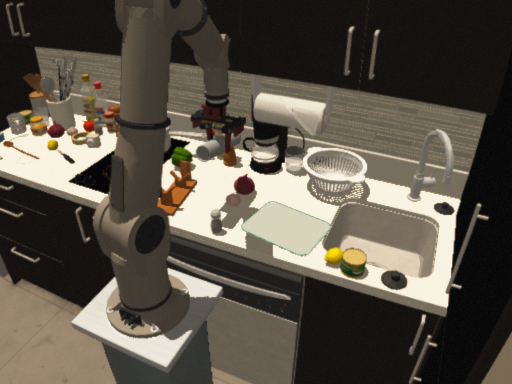

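The scene view shows the holder held across its middle, with its mouth towards the robot. The rest is empty at about (180,190) and the board is clear.

Emit:
{"name": "drive_tool", "arguments": {
  "motion": [
    [[0, 0, -0.03, 0.01, -0.05, 0, 0.4], [0, 0, -0.06, 0.02, -0.1, 0, 0.4], [0, 0, -0.1, 0.03, -0.15, 0, 0.4], [0, 0, -0.13, 0.04, -0.2, 0, 0.4], [0, 0, -0.165, 0.045, -0.24, 0, 0.4]]
  ]
}}

```text
time_s: 5.92
tool_pos: [552.4, -198.0, 250.6]
tool_rot: [-0.0, 0.997, -0.08, -0.001]
wrist_force: [-0.7, 0.4, -4.9]
gripper_width: 56.6
gripper_force: 30.0
```

Emit:
{"name": "drive_tool", "arguments": {
  "motion": [
    [[0, 0, 0, 0, -0.02, 0, 0.4], [0, 0, 0, 0, -0.035, -0.01, 0.4], [0, 0, 0, 0, -0.04, -0.03, 0.4], [0, 0, 0, 0, -0.04, -0.05, 0.4], [0, 0, 0, 0, -0.04, -0.06, 0.4]]
  ]
}}

```text
time_s: 6.55
tool_pos: [552.4, -234.0, 189.5]
tool_rot: [-0.001, 0.997, -0.078, -0.001]
wrist_force: [-0.6, -0.1, -4.2]
gripper_width: 56.3
gripper_force: 30.0
```

```bash
cat > bd.py <<'E'
from h import *
# board centre from two views of its four corners (top, scene)
T=[(258,170),(335,185),(325,247),(244,229)];S=[(275,203),(329,231),(301,252),(243,226)]
b=cv2.imread("pics/s2.png");g=cv2.cvtColor(b,cv2.COLOR_BGR2HSV);print(g[228,285],g[195,285])
it,js=arm.camera_info("top"),arm.camera_info("scene")
for n,i,q in(("top",it,T),("scene",js,S)):
    P=np.array([plane(i,*p,6)[:2] for p in q]);print(n,P.round(0).tolist(),P.mean(0).round(1))
from scipy.spatial.transform import Rotation as R
s=arm.state();r=R.from_quat(s["tool_rot"],scalar_first=True).as_matrix();print(r.round(3).tolist(),s["tool_pos"].round(1),s["q"].round(2))
E
python3 bd.py
```

```text
[ 25  34 217] [ 22  24 249]
top [[604.0, -126.0], [567.0, -371.0], [371.0, -341.0], [414.0, -91.0]] [ 489.1 -232.3]
scene [[595.0, -143.0], [519.0, -373.0], [379.0, -320.0], [423.0, -93.0]] [ 479.  -232.4]
[[0.988, -0.155, -0.003], [-0.155, -0.988, 0.002], [-0.003, -0.001, -1.0]] [ 552.4 -234.   189.5] [ 0.48  0.42 -0.24  1.78  0.12  0.96 -1.53]
```

Emit:
{"name": "drive_tool", "arguments": {
  "motion": [
    [[-0.01, -0.06, 0, 0.002, 0, -0.01, 0.4], [-0.02, -0.13, 0, 0.005, 0, -0.025, 0.4], [-0.031, -0.2, 0, 0.01, 0, -0.04, 0.4], [-0.042, -0.27, 0, 0.013, 0, -0.055, 0.4], [-0.047, -0.3, 0, 0.015, 0, -0.065, 0.4]]
  ]
}}

```text
time_s: 7.18
tool_pos: [567.3, -234.5, 125.4]
tool_rot: [0.011, 0.985, -0.077, 0.151]
wrist_force: [0.1, 0.2, -4.6]
gripper_width: 55.9
gripper_force: 30.0
```

Emit:
{"name": "drive_tool", "arguments": {
  "motion": [
    [[-0.003, -0.02, 0, 0, 0, -0.01, 0.4], [-0.006, -0.04, 0, 0, 0, -0.02, 0.4], [-0.01, -0.065, 0, 0, 0, -0.03, 0.4], [-0.014, -0.09, 0, 0, 0, -0.035, 0.4], [-0.016, -0.1, 0, 0, 0, -0.038, 0.4]]
  ]
}}

```text
time_s: 7.8
tool_pos: [567.9, -234.7, 87.9]
tool_rot: [0.015, 0.977, -0.077, 0.2]
wrist_force: [-0.3, -0.1, -4.1]
gripper_width: 56.2
gripper_force: 30.0
```

```bash
cat > st.py <<'E'
from h import *
import sys
from scipy.spatial.transform import Rotation as R
s=arm.state();r=R.from_quat(s["tool_rot"],scalar_first=True).as_matrix()
print("t",s["time_s"],"pos",s["tool_pos"].round(1),"q",s["q"].round(2),"F",s["wrist_force"].round(1),"M",s["ft_torque"].round(2))
# holder axis in tool frame: mouth dir = -x tool with 10 deg up (grasped vertical)
a=np.radians(9.9);md=r@np.array([-np.cos(a),0,-np.sin(a)]);mid=s["tool_pos"]
mo=mid+110*md;B=np.array([488,-232,6]);bx=np.array([.986,-.165,0]);by=np.array([.165,.986,0])
print("down deg",np.degrees(np.arcsin(-md[2])),"mouth",mo.round(1),"lip z",mo[2]-28*np.hypot(md[0],md[1]),"mouth on board",((mo-B)@bx).round(1),((mo-B)@by).round(1))
if len(sys.argv)>1:
    cv2.imwrite(f"pics/{sys.argv[1]}_t.png",arm.get_image("top"));cv2.imwrite(f"pics/{sys.argv[1]}_s.png",arm.get_image("scene"));
E
python3 st.py p3
```

```text
t 7.8 pos [ 567.9 -234.7   87.9] q [ 0.52  0.45 -0.23  2.11  0.17  0.19 -1.56] F [-0.3 -0.1 -4.1] M [ 0.18  0.76 -0.02]
down deg 13.247988321498248 mouth [ 462.1 -218.    62.7] lip z 35.40734883284233 mouth on board -27.8 9.6
```

q6 is almost at its limit of 0.17, so I can't tip any further in this direction. I'll level the holder, then turn it so the mouth points right, along the board's long side, and tip it sideways instead.

Emit:
{"name": "drive_tool", "arguments": {
  "motion": [
    [[0.01, 0.06, 0, 0, 0, 0.005, 0.4], [0.025, 0.15, 0, 0, 0, 0.015, 0.4], [0.04, 0.25, 0, 0, 0, 0.035, 0.4], [0.055, 0.34, 0, -0.01, 0.01, 0.07, 0.4], [0.063, 0.4, 0, -0.02, 0.02, 0.1, 0.4]]
  ]
}}

```text
time_s: 8.52
tool_pos: [549.4, -215.3, 190.3]
tool_rot: [-0.0, 0.997, -0.079, 0.0]
wrist_force: [0.5, 0.1, -4.5]
gripper_width: 55.9
gripper_force: 30.0
```

Emit:
{"name": "drive_tool", "arguments": {
  "motion": [
    [[0, 0, 0.12, -0.01, 0.01, 0.01, 0.4], [0, 0, 0.28, -0.02, 0.02, 0.01, 0.4], [0, 0, 0.44, -0.03, 0.03, 0.01, 0.4], [0, 0, 0.6, -0.04, 0.04, 0.01, 0.4], [0, 0, 0.78, -0.045, 0.05, 0.01, 0.4]]
  ]
}}

```text
time_s: 9.15
tool_pos: [503.3, -165.3, 198.9]
tool_rot: [0.0, 0.951, 0.309, 0.0]
wrist_force: [0.6, 0.2, -3.3]
gripper_width: 56.1
gripper_force: 30.0
```

Emit:
{"name": "drive_tool", "arguments": {
  "motion": [
    [[0, 0, 0.16, 0, 0.01, 0, 0.4], [0, 0, 0.34, 0, 0.01, 0, 0.4], [0, 0, 0.52, 0, 0.01, 0, 0.4], [0, 0, 0.68, 0, 0.01, 0, 0.4], [0, 0, 0.78, 0, 0.01, 0, 0.4]]
  ]
}}

```text
time_s: 9.78
tool_pos: [503.9, -155.6, 198.9]
tool_rot: [0.001, 0.763, 0.647, 0.0]
wrist_force: [0.9, 0.9, -4.1]
gripper_width: 56.1
gripper_force: 30.0
```

```bash
python3 st.py p4; python3 -c "
from h import *
print(arm.state()['tool_rot'].round(3))"
```

```text
t 9.775 pos [ 503.9 -155.6  198.9] q [ 0.66  0.34 -0.58  1.92  0.23  0.95 -0.19] F [ 0.9  0.9 -4.1] M [-0.1  -0.11  0.05]
down deg -9.899805742963503 mouth [ 486.1 -262.5  217.8] lip z 190.2470864730137 mouth on board 3.1 -30.4
[0.    0.764 0.645 0.   ]
```

Emit:
{"name": "drive_tool", "arguments": {
  "motion": [
    [[0.06, -0.01, 0, 0, 0, -0.015, 0.4], [0.13, -0.022, 0, 0, 0, -0.035, 0.4], [0.2, -0.034, 0, 0, 0, -0.055, 0.4], [0.27, -0.046, 0, 0, 0, -0.075, 0.4], [0.3, -0.05, 0, 0, 0, -0.085, 0.4]]
  ]
}}

```text
time_s: 10.5
tool_pos: [502.9, -156.8, 112.4]
tool_rot: [-0.099, 0.757, 0.636, 0.115]
wrist_force: [0.3, -0.5, -3.5]
gripper_width: 56.2
gripper_force: 30.0
```

Emit:
{"name": "drive_tool", "arguments": {
  "motion": [
    [[0.02, -0.003, 0, 0, 0, -0.01, 0.4], [0.04, -0.006, 0, 0, 0, -0.015, 0.4], [0.06, -0.01, 0, 0, 0, -0.02, 0.4], [0.08, -0.013, 0, 0, 0, -0.025, 0.4], [0.09, -0.015, 0, 0, 0, -0.028, 0.4]]
  ]
}}

```text
time_s: 11.12
tool_pos: [503.3, -155.9, 85.0]
tool_rot: [-0.127, 0.749, 0.632, 0.15]
wrist_force: [-0.5, 0.3, -4.4]
gripper_width: 56.0
gripper_force: 30.0
```

```bash
python3 st.py p5
```

```text
t 11.125 pos [ 503.3 -155.9   85. ] q [ 0.93  0.62 -0.68  1.94 -0.02  0.77  0.18] F [-0.5  0.3 -4.4] M [-0.73  0.06 -0.06]
down deg 12.796233871357439 mouth [ 485.2 -261.7   60.6] lip z 33.34459447507002 mouth on board 2.1 -29.7
```

View pics/p5_s.png

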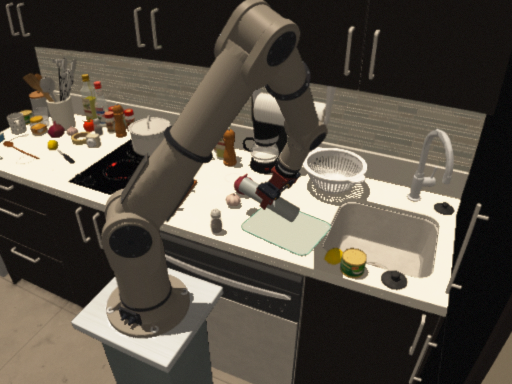

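The scene view shows the holder over the board's left part, near (265,190), with its mouth towards the board centre. Nothing has been knocked. Tipping further in small steps.

Emit:
{"name": "drive_tool", "arguments": {
  "motion": [
    [[0.02, -0.003, 0, 0, 0, 0, 0.4], [0.04, -0.007, 0, 0, 0, 0, 0.4], [0.06, -0.01, 0, 0, 0, 0, 0.4], [0.08, -0.013, 0, 0, 0, 0, 0.4], [0.09, -0.015, 0, 0, 0, 0, 0.4]]
  ]
}}

```text
time_s: 11.85
tool_pos: [503.2, -156.1, 85.1]
tool_rot: [-0.156, 0.742, 0.626, 0.184]
wrist_force: [1.2, 0.5, -3.9]
gripper_width: 55.9
gripper_force: 30.0
```

```bash
python3 st.py p6
```

```text
t 11.85 pos [ 503.2 -156.1   85.1] q [ 1.    0.67 -0.73  1.92 -0.07  0.8   0.25] F [ 1.2  0.5 -3.9] M [-0.9   0.04 -0.05]
down deg 18.03902329731281 mouth [ 485.5 -259.1   51.1] lip z 24.43976447326665 mouth on board 2.1 -27.2
```

Emit:
{"name": "drive_tool", "arguments": {
  "motion": [
    [[0.02, -0.003, 0, 0, 0, 0, 0.4], [0.04, -0.007, 0, 0, 0, 0, 0.4], [0.06, -0.01, 0, 0, 0, 0, 0.4], [0.08, -0.013, 0, 0, 0, 0, 0.4], [0.09, -0.015, 0, 0, 0, 0, 0.4]]
  ]
}}

```text
time_s: 12.58
tool_pos: [503.3, -156.0, 85.1]
tool_rot: [-0.185, 0.733, 0.618, 0.217]
wrist_force: [-0.3, -0.2, -4.3]
gripper_width: 56.1
gripper_force: 30.0
```

```bash
python3 st.py p7;python3 - <<'E'
from h import *
a=[cv2.resize(cv2.imread(f"pics/p{k}_t.png")[150:260,200:350],None,fx=4,fy=2.7) for k in(6,7)]
cv2.imwrite("pics/c7.png",np.vstack(a))
E
```

```text
t 12.575 pos [ 503.3 -156.    85.1] q [ 1.07  0.72 -0.76  1.9  -0.12  0.83  0.32] F [-0.3 -0.2 -4.3] M [-0.89  0.1  -0.05]
down deg 23.270171823797114 mouth [ 486.2 -255.6   41.7] lip z 15.970079760155144 mouth on board 2.1 -23.6
```

View pics/c7.png

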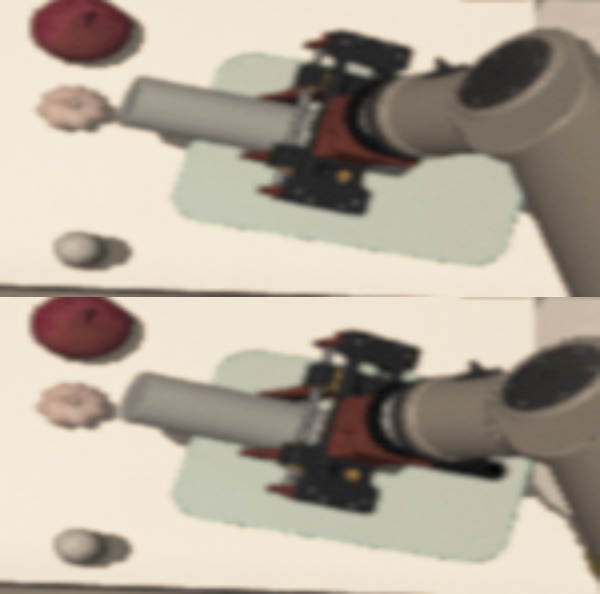

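In the lower crop (23° tilt) the black handle is out of the mouth, its end at about pixel (326,211) in the top view. I'll work out how far it is out before drawing back.

```bash
python3 - <<'E'
from h import *
i=arm.camera_info("top");B=np.array([488,-232,6]);bx=np.array([.986,-.165,0]);by=np.array([.165,.986,0])
for k in ("p7","now"):
    a=cv2.imread("pics/p7_t.png") if k=="p7" else arm.get_image("top")
    r=a[195:230,285:345].max(2);m=(r<60).astype(np.uint8)
    n,l,st,c=cv2.connectedComponentsWithStats(m);j=1+np.argmax(st[1:,4])
    ys,xs=np.where(l==j);q=xs.argmax();u,v=xs.max()+285,ys[xs>=xs.max()-1].mean()+195
    p=plane(i,u,v,15);print(k,(u,v),st[j],p.round(0),((p-B)@bx).round(0),((p-B)@by).round(0))
print(arm.state()["wrist_force"].round(2),arm.state()["time_s"])
E
```

```text
p7 (np.int64(325), np.float64(214.0)) [  6   0  35  22 186] [ 471. -339.   15.] 1.0 -108.0
now (np.int64(325), np.float64(214.0)) [  6   0  35  22 189] [ 471. -339.   15.] 1.0 -108.0
[ 0.07 -1.03 -3.15] 12.725
```

The handle end rests on the board at by=-108 and isn't moving, so the peeler is half out. Drawing the holder back along +by with a slight rise.

Emit:
{"name": "drive_tool", "arguments": {
  "motion": [
    [[0, 0, 0, 0.003, 0.018, 0.002, 0.4], [0, 0, 0, 0.007, 0.04, 0.006, 0.4], [0, 0, 0, 0.011, 0.064, 0.012, 0.4], [0, 0, 0, 0.015, 0.088, 0.02, 0.4], [0, 0, 0, 0.018, 0.11, 0.03, 0.4]]
  ]
}}

```text
time_s: 13.35
tool_pos: [521.4, -43.3, 116.1]
tool_rot: [-0.185, 0.732, 0.619, 0.217]
wrist_force: [0.0, 0.5, -3.2]
gripper_width: 55.7
gripper_force: 30.0
```

```bash
python3 st.py p8;python3 - <<'E'
from h import *
cv2.imwrite("pics/c8.png",cv2.resize(cv2.imread("pics/p8_t.png")[140:260,190:350],None,fx=4,fy=4))
E
```

```text
t 13.35 pos [521.4 -43.3 116.1] q [ 0.93  0.64 -0.83  1.98 -0.18  0.74  0.18] F [ 0.   0.5 -3.2] M [-0.93  0.08  0.  ]
down deg 23.219659441462554 mouth [ 504.5 -143.    72.8] lip z 47.0481817212439 mouth on board 1.6 90.5
```

View pics/c8.png

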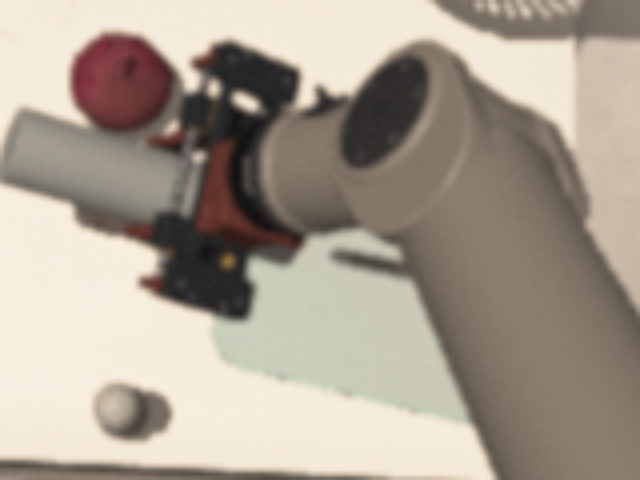

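The peeler's blade end lies on the board near crop (335,255), and the wrist load has dropped to the holder's own weight. Raise, level, turn back and carry the holder to the rest.

Emit:
{"name": "drive_tool", "arguments": {
  "motion": [
    [[0, 0, 0, 0, 0, 0.03, 0.4], [-0.08, 0.013, 0, 0, 0, 0.07, 0.4], [-0.24, 0.04, 0, 0, 0, 0.11, 0.4], [-0.4, 0.067, 0, 0, 0.01, 0.14, 0.4], [-0.57, 0.095, 0, -0.005, 0.02, 0.145, 0.4]]
  ]
}}

```text
time_s: 14.08
tool_pos: [517.9, -25.8, 263.8]
tool_rot: [0.004, 0.765, 0.644, 0.0]
wrist_force: [-1.2, 0.9, -4.1]
gripper_width: 56.2
gripper_force: 30.0
```

Emit:
{"name": "drive_tool", "arguments": {
  "motion": [
    [[0, 0, -0.12, 0, 0.03, 0, 0.4], [0, 0, -0.28, -0.01, 0.07, 0, 0.4], [0, 0, -0.44, -0.02, 0.12, 0, 0.4], [0, 0, -0.6, -0.03, 0.17, 0, 0.4], [0, 0, -0.78, -0.035, 0.21, 0, 0.4]]
  ]
}}

```text
time_s: 14.7
tool_pos: [480.2, 186.3, 260.4]
tool_rot: [-0.0, 0.953, 0.304, -0.0]
wrist_force: [0.9, -0.0, -2.3]
gripper_width: 56.1
gripper_force: 30.0
```

Emit:
{"name": "drive_tool", "arguments": {
  "motion": [
    [[0, 0, -0.14, 0, 0.02, 0, 0.4], [0, 0, -0.3, 0, 0.03, 0, 0.4], [0, 0, -0.42, 0, 0.035, 0, 0.4], [0, 0, -0.48, 0, 0.035, 0, 0.4], [0, 0, -0.48, 0, 0.035, 0, 0.4]]
  ]
}}

```text
time_s: 15.32
tool_pos: [480.9, 219.2, 260.1]
tool_rot: [0.0, 0.997, 0.071, -0.0]
wrist_force: [0.3, 0.6, -3.1]
gripper_width: 56.0
gripper_force: 30.0
```

```bash
python3 st.py p9;python3 - <<'E'
from h import *
from scipy.spatial.transform import Rotation as R
s=arm.state();tr=R.from_quat([0,.9973,.0730,0.0004],scalar_first=True)
r=R.from_quat(s["tool_rot"],scalar_first=True)
print("turn",(tr*r.inv()).as_rotvec().round(4),"shift",(np.array([479,223.5,92])-s["tool_pos"]).round(1))
i=arm.camera_info("wrist");a=arm.get_image("wrist");cv2.imwrite("pics/w9.png",a)
t=cv2.resize(cv2.imread("pics/p9_t.png")[150:260,230:350],None,fx=3.5,fy=3.5)
cv2.imwrite("pics/c9.png",np.hstack([cv2.resize(a,(380,385)),t]))
E
```

```text
t 15.325 pos [480.9 219.2 260.1] q [-0.02  0.28 -0.62  1.85  0.18  1.08 -2.14] F [ 0.3  0.6 -3.1] M [ 0.01  0.05 -0.  ]
down deg -9.941381865832515 mouth [373.7 203.8 279.1] lip z 251.53566823632548 mouth on board -184.6 410.9
turn [ 0.0002 -0.0012  0.0034] shift [  -2.1    4.4 -168.2]
```

View pics/c9.png

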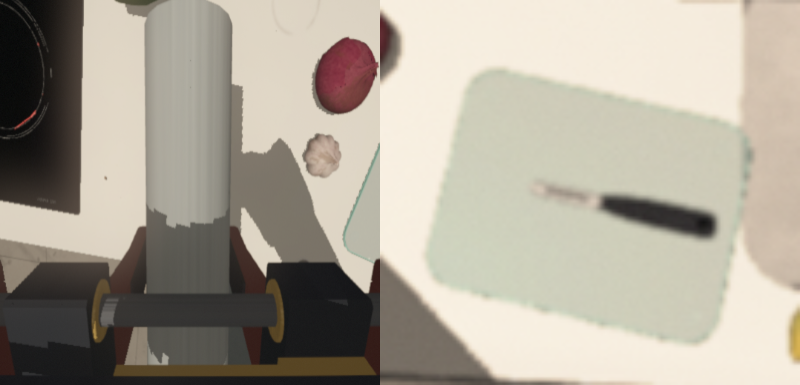

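The peeler lies flat, well inside the board: the handle ends near crop (715,225) and the blade near (535,188). The holder is straight in the jaws. Lowering it into the rest.

Emit:
{"name": "drive_tool", "arguments": {
  "motion": [
    [[0, 0, 0.003, -0.002, 0.004, -0.04, 0.4], [0, 0, 0.003, -0.002, 0.0044, -0.09, 0.4], [0, 0, 0.003, -0.002, 0.0044, -0.13, 0.4], [0, 0, 0.003, -0.002, 0.0044, -0.15, 0.4], [0, 0, 0.003, -0.002, 0.0044, -0.158, 0.4]]
  ]
}}

```text
time_s: 16.1
tool_pos: [478.8, 223.3, 101.1]
tool_rot: [0.0, 0.997, 0.072, -0.001]
wrist_force: [-1.7, 0.6, -2.8]
gripper_width: 56.3
gripper_force: 30.0
```

Emit:
{"name": "drive_tool", "arguments": {
  "motion": [
    [[0, 0, 0, 0, 0, -0.003, 0.4], [0, 0, 0, 0, 0, -0.006, 0.4], [0, 0, 0, 0, 0, -0.008, 0.4], [0, 0, 0, 0, 0, -0.009, 0.4], [0, 0, 0, 0, 0, -0.009, 0.4]]
  ]
}}

```text
time_s: 16.73
tool_pos: [479.4, 223.7, 93.4]
tool_rot: [-0.0, 0.997, 0.072, 0.0]
wrist_force: [0.3, -0.0, -3.0]
gripper_width: 56.5
gripper_force: 30.0
```

Emit:
{"name": "drive_tool", "arguments": {
  "motion": [
    [[0, 0, 0, 0, 0, -0.0015, 0.4], [0, 0, 0, 0, 0, -0.002, 0.4], [0, 0, 0, 0, 0, -0.002, 0.4], [0, 0, 0, 0, 0, -0.002, 0.4], [0, 0, 0, 0, 0, -0.002, 0.4]]
  ]
}}

```text
time_s: 17.35
tool_pos: [479.6, 224.0, 92.1]
tool_rot: [-0.0, 0.997, 0.072, 0.001]
wrist_force: [-1.4, -1.7, 4.5]
gripper_width: 56.0
gripper_force: 30.0
```

Emit:
{"name": "drive_tool", "arguments": {
  "motion": [
    [[0, 0, 0, 0, 0, 0, 0.7], [0, 0, 0, 0, 0, 0, 0.9], [0, 0, 0, 0, 0, 0, 1], [0, 0, 0, 0, 0, 0, 1], [0, 0, 0, 0, 0, 0, 1]]
  ]
}}

```text
time_s: 17.98
tool_pos: [479.3, 223.7, 91.2]
tool_rot: [0.0, 0.997, 0.072, -0.0]
wrist_force: [-0.2, -0.3, -0.5]
gripper_width: 87.5
gripper_force: 0.0
```

Emit:
{"name": "drive_tool", "arguments": {
  "motion": [
    [[0, 0, 0, 0, 0, 0.02, 1], [0, 0, 0, 0, 0, 0.06, 1], [0, 0, 0, 0, 0, 0.11, 1], [0, 0, 0, -0.005, -0.005, 0.16, 1], [0, 0, 0.03, -0.01, -0.014, 0.229, 1]]
  ]
}}

```text
time_s: 18.6
tool_pos: [469.0, 210.3, 314.1]
tool_rot: [0.0, 0.996, 0.088, -0.001]
wrist_force: [0.8, -0.5, 0.1]
gripper_width: 87.6
gripper_force: 0.0
```

```bash
python3 - <<'E'
from h import *
import pickle
i=arm.camera_info("wrist");a=arm.get_image("wrist");t=arm.get_image("top");cv2.imwrite("pics/w10.png",a);cv2.imwrite("pics/t10.png",t);pickle.dump(i,open("w10.pkl","wb"))
print(arm.state()["tool_pos"].round(1),arm.state()["wrist_force"].round(1))
cv2.imwrite("pics/c10.png",np.hstack([a,cv2.resize(t[130:260,100:340],None,fx=1.2,fy=384/130)]))
E
sed 's/w1\./w10./g; s#pics/w1.png#pics/w10.png#' m.py > m10.py; python3 m10.py
```

```text
[472.1 212.1 319.7] [ 0.9  0.5 -0. ]
[(array([-2.29915174e-02,  2.23211794e+02]), 26, np.float64(0.06731526576361747)), (array([-3.36548521e-02,  2.71783156e+02]), 26, np.float64(0.06401414926884505))] [(array([-2.63452670e-02,  1.31161406e+02]), 16, np.float64(0.16352569327995337)), (array([-8.64374429e-03,  1.48176431e+02]), 15, np.float64(0.042602315758222174))]
axis pt [478.23887797 223.59506189  86.81602932] dir [-0.97555336 -0.14092178  0.16863181] elev 9.708279397052042 az -171.78030096926983
w 377.5600889250243 by radius 374.4070555500783
t 1067.4079407053514 by radius 1081.8375385076722
w 61 [594.1 240.3  66.8]
w 254 [367.9 207.7 105.9]
t 159 [605.5 242.   64.8]
t 239 [363.4 207.  106.7]
```

View pics/c10.png

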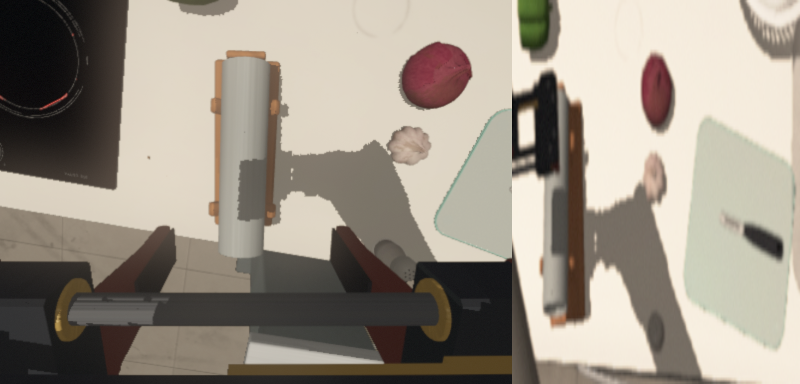

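The holder lies as before, with its wrist-view axis and ends within about 2–3 mm of the first measurement. The peeler is flat on the board and the arm is clear. Handing in.

```bash
python3 -c "
from rig import arm
print(arm.finish_job())"
```

```text
the job is handed in; nothing more can be done
None
```

The job is handed in: the peeler lies flat on the glass board, the empty holder is back in its rest mouth end up, and nothing else was moved in the pictures; the hand-in gave no verdict.

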